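# Set the glue station to standby and hang up the gun

### The arm

A 6-joint arm with a two-finger parallel gripper is mounted at the origin on the work surface. World frame = base frame: x ahead of the robot, y to its left, z up, the work surface at z = 0. Lengths are in m, angles in rad, forces in N, time in s.
With the tool pointing down it reaches from about 0.25 to 0.775 m from the base axis. Payload 4 kg.
Tool frame: the origin (TCP) lies at the very end of the fingers, on their centre line; the grasp point (between the pads) lies 19 mm behind it; z points along the fingers, y is the direction in which the jaws open and shut (so a half turn about z gives the same grasp; the last joint's range is limited). The gripper opens to 94 mm and grips with 3 to 60 N. Pads are 16 mm wide; open, the fingers measure 119 mm over their backs; the gripper's body (75 mm by 177 mm) begins 78 mm behind the grasp point.
Start: joints at [-1.428, 0.087, 1.371, -0, 1.684, -0.103], TCP at [0.134, -0.533, 0.206] pointing down, gripper open.
Joint ranges: [-3.1, 3.1], [-0.76, 2.03], [0.27, 2.55], [-1.08, 4.22], [0.17, 2.65], [-2.57, 2.57]. Speed limits (rad/s): [2.79, 2.79, 3.14, 3.14, 3.14, 3.14].

### API

Orientations are given as a rotation vector (axis times angle).
In Python, from rig import * gives the robot as it stands.
- The arm moves only by the tool arm_command, never from a script. Its argument "series" is a list of rows, each an object of numbers: "tx", "ty", "tz": the shift along the tool's x, y, z in mm; "rx", "ry", "rz": the turn, a rotation vector about the tool's x, y, z in rad; "fingers": the closure in counts, from 0 (fully open) to 255 (shut). A call has 1 to 12 rows; each row is the pose to reach, as a shift and turn from the pose commanded when the call began, along the tool's axes at that moment; what a row does not reach only later rows make up. A row lasts 1/12 s, in which the tool goes at most 41.7 mm and 7.16 degrees, less where a joint would pass 70% of its speed; a pose out of reach is approached as far as the arm can. A call with a gripper value outside its range is refused whole. The fingers move at their own pace and stop on an object; "newtons" is the grip in N (left out, the last holds). Time passes only in rows, so rows that repeat a pose let the fingers close. It gives the time, the measured TCP pose, the force and the opening at its end, in the units of the state.
- sense(): the state, without advancing time (a new reading comes with each control period).
- capture(name): name is "scene" or "top" or "wrist"; returns (picture, depth): 480x640x3 uint8, blue, green, red; 480x640 float32, m along the optical axis (not along the pixel's ray), 0 where there is no reading.
- camera_model(name): a dict with "camera_matrix" (3x3 intrinsics, pixels), "T" (4x4, takes a point from camera to world coordinates); the wrist camera has in their place "hand_eye" (4x4, takes a point from camera to tool coordinates, whose origin is the TCP and whose axes are the flange's). Camera axes: x right, y up, looking along -z (the intrinsics and any distortion apply to the point x, -y, -z); pixel columns grow to the right and rows downward; lengths in m; the calibration is good to about 2 mm. A picture is of the moment at which its call begins: read the wrist's pose just before it. camera_model takes no time and is no camera call.
- finish_job(): hands the job in, once; it reports no verdict.
The state is a dict: "time_s": time; "joint_pos": joint angles; "qd": joint speeds; "joint_torque": joint torques, N m; "eef_pos": TCP position; "orientation": TCP orientation; "contact_force": force on the tool from outside, world axes, zero at the start; "ft_torque": the same for the moment, N m; "opening": opening from 0.0 (shut) to 1.0 (fully open).
Only numpy, scipy, OpenCV 4.12 (cv2) and the standard library are available. Lean on these libraries where they do the work, as an engineer would, in place of code of your own. Each camera call takes 0.05 s, during which the arm holds its last target.

### The job

Gluing is over for now: turn the selector on the yellow glue-gun base until it clicks in at the green mark, without letting it run on to the red one. Then hang the yellow glue gun on the yellow-tipped peg of the low pale green pegboard by passing the peg through the closed opening in its handle, and let go so that it hangs at rest by its barrel. Leave everything else on the counter where it is.

Things in the scene. Friction and masses are not known exactly. Their poses are not given: they have to be found in the camera images.
- station: Yellow glue-gun base, black top plate, fixed, 156 x 176 x 55 mm high; origin under its centre, -x its front. Selector in the middle of the top. Four 18 mm dots on the top, 53 mm from the axis: blue, white, green, red clockwise from above, 0.6 rad apart; counter-clockwise from the base's +x they lie at pi+0.9 (blue), pi+0.3 (white), pi-0.3 (green), pi-0.9 (red).
- selector (a joint): Selector angle, rad, growing clockwise seen from above: pointer at blue 0, white 0.6, green 1.2, red 1.8. Clicks into a detent at each (up to about 0.1 N m to turn it out); stops at -0.12 and 1.92. Starts at or between blue and white.
- selector_grip (a point): On the selector's vertical axis, 85 mm above the counter, in its grip bar; turns with it: x is the pointer's direction (end with white line and nib), z up. Black disc 64 mm across, 57 to 69 mm above the counter; on it a grey bar 64 mm long (x), 16 mm thick (y), top 99 mm above the counter: grip it across its thickness.
- gun: Loose yellow glue gun, 0.35 kg, upright on a black foot 100 x 60 x 28 mm; origin under its middle, x to the nozzle, z up. Barrel: x -67 to 67 mm (nozzle to 95), 36 mm thick, flat sides, z 115 to 155; grasp across it from above at x = 0 (centre of mass, z about 63). Grip behind and guard in front close a window open along y: x -25 to 39, z 28 to 115 mm.
- gun_bail (a point): Point of the gun on the underside of the barrel at x = 0, z = 115 mm in the gun's frame: the top of the handle window, which comes to rest on the peg. Axes as the gun's.
- pegboard: Low pale green pegboard panel standing on the counter at the robot's left, fixed: 20 mm thick (x), 360 mm long (y), 230 mm high; origin at the centre of its underside, its face with the two pegs looks along its -x (roughly towards world -y).
- peg_yellow: Level steel peg, yellow ball tip and root plate, fixed: 10 mm across, axis 165 mm above the counter. Origin on the axis at the pegboard's face; runs along its own -x to the ball (24 mm across) centred 135 mm out. The gun sits well 65 mm out. May be the left or right one of the pair, 140 mm apart.
- peg_black: Peg of the same size with a black ball tip, not to be used; origin and axes as the yellow one's.
- pliers: Bystander: chrome pliers, 150 mm, lying flat; origin at the pivot.
- tin: Bystander: round aluminium tin, 87 mm across, 48 mm high; origin under its centre.
- ashtray: Bystander: white ceramic ashtray with screws, 112 mm across, 28 mm high; origin under its centre.
- carton: Bystander: cardboard glue-stick carton, 60 x 140 x 40 mm high; origin under its centre.
- driver: Bystander: screwdriver, 190 mm, lying.
There are look-alikes about, which are no part of the job. Leave any brown look-alike of the station alone.

How it is judged:
By the outcome, as a careful person would: the job done as asked, in the order asked, and still so for the second after the job is handed in, with the robot touching nothing.
It also fails if it takes over 51 s, if anything falls off the work surface, if the arm or the gripper's body presses on something with over 40 N, if the wrist force passes 120 N, or if a joint passes its speed limit or range.

## Working session

There is one attempt and no reset: what is moved stays moved. The work goes in short steps, Python scripts to look and compute and a tool call to move; the robot and the scene stay as the last step left them, time stands still between calls to the robot, and variables do not carry over. Pictures are saved under pics/ and viewed, and the job is handed in when it is done.

Besides the shell and the picture viewer there is one more tool, called by a JSON object that holds its "op" and its "data", one argument or row to a line. arm_command: Moves the arm, as the interface text tells. Its arguments: {"type":"object","properties":{"series":{"type":"array"},"newtons":{"type":"number"}},"required":["series"]}

```bash
ls; mkdir -p pics
python3 - <<'E'
from rig import *
import cv2,numpy as np
print(sense())
for n in("scene","top"):
    p,d=capture(n); cv2.imwrite(f"pics/{n}0.png",p); np.save(f"{n}0.npy",d); np.save(f"{n}0_rgb.npy",p)
    m=camera_model(n); print(n,m)
print(camera_model("wrist"))
E
```

```text
pics
{'time_s': 0.0, 'joint_pos': array([-1.42811435e+00,  8.79510991e-02,  1.37223252e+00, -2.07872780e-06,
        1.68361973e+00, -1.03097559e-01]), 'qd': array([-0.00122418,  0.00144277,  0.00035815,  0.00124378,  0.00010129,
       -0.00079492]), 'joint_torque': array([ 1.06167739e-03, -3.40173447e+01, -3.02430582e+01,  7.20244506e-02,
        3.29299795e-02, -1.73758367e-04]), 'eef_pos': array([ 0.13373916, -0.53292354,  0.20431736]), 'orientation': array([-3.11570699e+00, -3.84827310e-01,  7.19185025e-05]), 'contact_force': array([0.53041278, 0.50563232, 0.56934922]), 'ft_torque': array([0.02829769, 0.03148764, 0.01825604]), 'opening': 0.9953828755343455}
scene {'camera_matrix': array([[568.3034775 ,   0.        , 317.25564497],
       [  0.        , 568.3034775 , 238.25284732],
       [  0.        ,   0.        ,   1.        ]]), 'T': array([[ 0.07721276, -0.5356109 ,  0.84092755,  1.54789433],
       [ 0.99696854,  0.03336761, -0.07028743, -0.12741879],
       [ 0.00958697,  0.84380541,  0.53656363,  0.77231672],
       [ 0.        ,  0.        ,  0.        ,  1.        ]])}
[... 255 characters left out ...]
99961202, -0.02264832, -0.0162128 , -0.07209212],
       [-0.02009746,  0.18347584,  0.98281876,  1.51985743],
       [ 0.        ,  0.        ,  0.        ,  1.        ]])}
{'camera_matrix': array([[361.04042405,   0.        , 315.44245168],
       [  0.        , 361.04042405, 237.86011141],
       [  0.        ,   0.        ,   1.        ]]), 'hand_eye': array([[-1.32992809e-03,  9.65644918e-01,  2.59861740e-01,
         7.59937972e-02],
       [ 9.99998800e-01,  1.07783809e-03,  1.11258247e-03,
         5.64394620e-05],
       [ 7.94270729e-04,  2.59862908e-01, -9.65645193e-01,
        -1.79457599e-01],
       [ 0.00000000e+00,  0.00000000e+00,  0.00000000e+00,
         1.00000000e+00]])}
```

View pics/scene0.png

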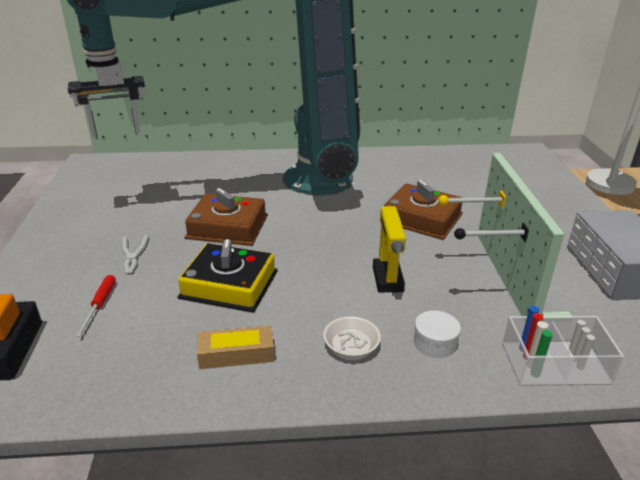

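View pics/top0.png

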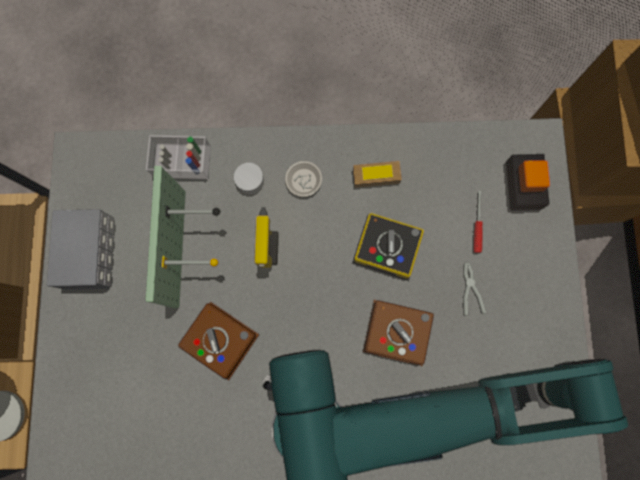

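The top picture shows one yellow station at (390,245) and brown look-alikes at (218,340) and (400,332). The yellow gun is at (262,242). The yellow peg tip is at (214,262) and the black one at (216,212). I'll enlarge these and measure.

```bash
cat > h.py <<'E'
import numpy as np,cv2
from rig import *
def cloud(n,d,T=None):
    m=camera_model(n);K=m["camera_matrix"]
    T=m["T"] if T is None else T
    v,u=np.mgrid[:480,:640]
    P=np.stack([(u-K[0,2])/K[0,0]*d,-(v-K[1,2])/K[1,1]*d,-d,np.ones_like(d)],-1)
    return (P@T.T)[...,:3]
E
python3 - <<'E'
from h import *
p=np.load("top0_rgb.npy");d=np.load("top0.npy");C=cloud("top",d)
a=cv2.resize(p[200:290,340:440],None,fx=5,fy=5,interpolation=2);b=cv2.resize(p[190:290,200:290],None,fx=4.5,fy=4.5,interpolation=2)
h=max(a.shape[0],b.shape[0]);o=np.zeros((h,a.shape[1]+0,3),np.uint8)
cv2.imwrite("pics/ct.png",a);cv2.imwrite("pics/cg.png",b)
ps=np.load("scene0_rgb.npy");ds=np.load("scene0.npy");S=cloud("scene",ds)
cv2.imwrite("pics/cs.png",cv2.resize(ps[150:320,160:560],None,fx=2,fy=2,interpolation=2))
hsv=cv2.cvtColor(p,cv2.COLOR_BGR2HSV)
def rep(nm,C,M):
    q=C[M]; q=q[np.isfinite(q).all(1)]
    print(nm,len(q),q.mean(0).round(4),np.percentile(q,5,axis=0).round(3),np.percentile(q,95,axis=0).round(3))
ye=(hsv[...,0]>20)&(hsv[...,0]<35)&(hsv[...,1]>150)&(hsv[...,2]>80)
box=lambda x0,y0,x1,y1:(np.mgrid[:480,:640][1]>=x0)&(np.mgrid[:480,:640][1]<x1)&(np.mgrid[:480,:640][0]>=y0)&(np.mgrid[:480,:640][0]<y1)&(d>0)
M=ye&box(250,205,275,275);rep("gun",C,M)
q=C[M];q=q[q[:,2]>.145];print(len(q),cv2.minAreaRect(q[:,:2].astype(np.float32)*1000))
rep("ball",C,ye&box(206,255,222,270));rep("root",C,ye&box(155,250,170,270))
for col,(l,hh) in dict(red=(0,8),green=(50,75),blue=(110,128)).items():
    M=(hsv[...,0]>=l)&(hsv[...,0]<=hh)&(hsv[...,1]>130)&box(365,240,412,268)
    rep(col,C,M)
M=box(355,210,425,280)
q=C[M];q=q[(q[:,2]>.045)&(q[:,2]<.062)];print("plate",len(q),q[:,2].mean(),cv2.minAreaRect(q[:,:2].astype(np.float32)*1000))
q=C[M];q=q[(q[:,2]>.09)&(q[:,2]<.11)];print("bar",len(q),q.mean(0),cv2.minAreaRect(q[:,:2].astype(np.float32)*1000))
M=box(205,205,225,218);q=C[M];q=q[(q[:,2]>.14)];print("bball",len(q),q.mean(0))
E
```

```text
gun 654 [0.5133 0.1147 0.1509] [0.457 0.1   0.139] [0.575 0.131 0.159]
607 ((518.5603637695312, 115.87763977050781), (34.66450119018555, 135.08807373046875), 88.37197875976562)
ball 48 [0.454  0.2405 0.1737] [0.446 0.232 0.169] [0.462 0.249 0.179]
root 31 [0.4575 0.3747 0.1756] [0.445 0.372 0.162] [0.47  0.377 0.182]
red 44 [ 0.4983 -0.1911  0.0556] [ 0.489 -0.199  0.051] [ 0.507 -0.182  0.059]
green 39 [ 0.4732 -0.2098  0.0566] [ 0.466 -0.218  0.051] [ 0.48  -0.201  0.062]
blue 37 [ 0.4708 -0.2694  0.0565] [ 0.463 -0.278  0.05 ] [ 0.479 -0.261  0.062]
plate 2470 0.05515054378558587 ((514.95654296875, -240.62078857421875), (169.94068908691406, 151.1508026123047), 70.6721420288086)
bar 134 [ 0.51451044 -0.23974011  0.09857322] ((514.8150024414062, -239.83787536621094), (14.80121898651123, 63.88182067871094), 87.7939224243164)
bball 88 [0.59302525 0.24447986 0.17126801]
```

View pics/ct.png

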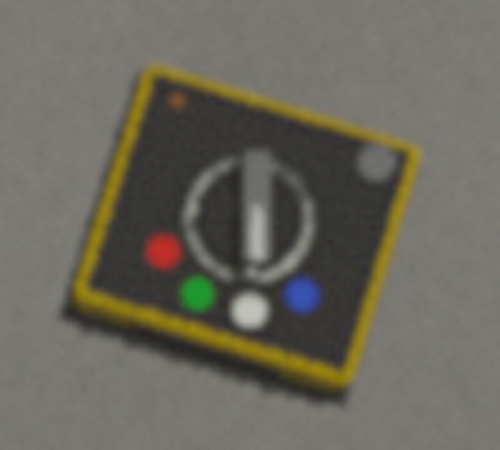

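View pics/cs.png

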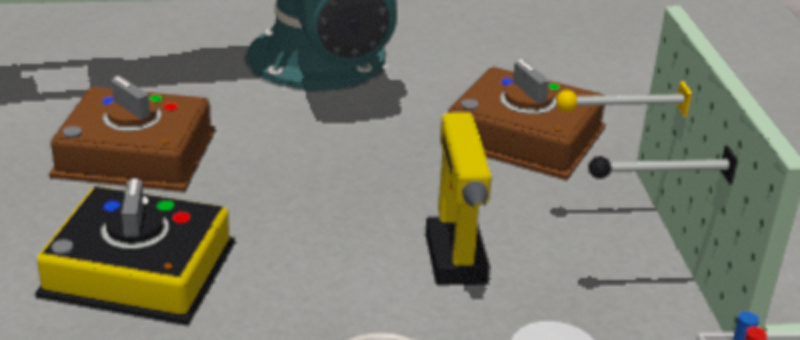

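```bash
cat >> h.py <<'E'
from scipy.spatial.transform import Rotation as R
def pose():
    s=sense();T=np.eye(4);T[:3,:3]=R.from_rotvec(s["orientation"]).as_matrix();T[:3,3]=s["eef_pos"];return s,T
def go(x,y,z,th):
    s,T=pose()
    X=np.array([np.cos(th),np.sin(th),0]);Z=np.array([0,0,-1.]);Rt=np.stack([X,np.cross(Z,X),Z],1)
    t=T[:3,:3].T@(np.array([x,y,z])-T[:3,3])*1000
    print("t",s["time_s"],"pos",T[:3,3].round(4),"th",np.arctan2(T[1,0],T[0,0]).round(4),"->",t.round(1),R.from_matrix(T[:3,:3].T@Rt).as_rotvec().round(3))
E
python3 - <<'E'
from h import *
go(.515,-.24,.2,-.038)
for n,bx in(("scene",(440,185,520,245)),("top",(140,195,225,275))):
    d=np.load(n+"0.npy");p=np.load(n+"0_rgb.npy");C=cloud(n,d)[bx[1]:bx[3],bx[0]:bx[2]].reshape(-1,3)
    for nm,c,l in(("yel",.455,.02),("blk",.594,.02)):
        q=C[(abs(C[:,0]-c)<l)&(C[:,1]>.262)&(C[:,1]<.36)&(C[:,2]>.15)&(C[:,2]<.19)]
        if len(q)>5: print(n,nm,len(q),q.mean(0).round(4),"x(y)",np.polyfit(q[:,1],q[:,0],1).round(4),"z max",np.percentile(q[:,2],[10,50,95]).round(4))
    if n=="top": q=C[(C[:,2]>.22)&(C[:,2]<.24)]
    if n=="top": print("boardtop",len(q),q[:,2].mean(),cv2.minAreaRect(q[:,:2].astype(np.float32)*1000))
E
```

```text
t 0.1 pos [ 0.1337 -0.533   0.2044] th 0.2458 -> [ 441.1 -191.4    4.9] [-0.002  0.     0.284]
scene yel 191 [0.4616 0.3077 0.1673] x(y) [0.0307 0.4521] z max [0.1632 0.1678 0.1714]
scene blk 233 [0.6014 0.3103 0.1675] x(y) [0.0181 0.5958] z max [0.1636 0.1679 0.1711]
top yel 146 [0.4547 0.3107 0.1683] x(y) [0.0248 0.447 ] z max [0.1643 0.1681 0.1733]
top blk 143 [0.5952 0.3105 0.1683] x(y) [0.0274 0.5867] z max [0.1649 0.1678 0.1731]
boardtop 689 0.2290728031921109 ((521.9271850585938, 385.10845947265625), (23.19512367248535, 210.6571502685547), 88.80447387695312)
```

{"op": "arm_command", "data": {
  "series": [
    {"tx":37,"ty":-16,"tz":0,"rz":0.02},
    {"tx":74,"ty":-32,"tz":0,"rz":0.05},
    {"tx":111,"ty":-48,"tz":0,"rz":0.07},
    {"tx":148,"ty":-64,"tz":0,"rz":0.1},
    {"tx":185,"ty":-80,"tz":0,"rz":0.12},
    {"tx":222,"ty":-96,"tz":0,"rz":0.15},
    {"tx":259,"ty":-112,"tz":0,"rz":0.17},
    {"tx":296,"ty":-128,"tz":0,"rz":0.2},
    {"tx":333,"ty":-144,"tz":0,"rz":0.22},
    {"tx":370,"ty":-160,"tz":0,"rz":0.25},
    {"tx":407,"ty":-176,"tz":0,"rz":0.27},
    {"tx":441,"ty":-191,"tz":5,"rz":0.284}
  ]
}}

```text
validation failed for argument at $.se...
```

{"op": "arm_command", "data": {
  "series": [
    {"tx":0},
    {"tx":0},
    {"tx":0},
    {"tx":0}
  ]
}}

```text
validation failed for argument at $.se...
```

```bash
cat > w.py <<'E'
from h import *
import sys
s,T=pose(); p,d=capture("wrist"); m=camera_model("wrist")
C=cloud("wrist",d,T@m["hand_eye"])
np.save("w.npy",C);np.save("wp.npy",p)
cv2.imwrite("pics/%s.png"%sys.argv[1],p)
E
python3 w.py w1
python3 - <<'E'
from h import *
go(.515,-.24,.2,-.038)
C=np.load("w.npy");p=np.load("wp.npy");hsv=cv2.cvtColor(p,cv2.COLOR_BGR2HSV)
near=np.hypot(C[...,0]-.515,C[...,1]+.24)<.1
q=C[near&(C[...,2]>.094)&(C[...,2]<.105)];print("bar",len(q),q.mean(0),cv2.minAreaRect(q[:,:2].astype(np.float32)*1000))
A={}
for col,(l,hh) in dict(red=(0,8),green=(50,75),blue=(110,128)).items():
    M=near&(hsv[...,0]>=l)&(hsv[...,0]<=hh)&(hsv[...,1]>130)&(C[...,2]>.04)&(C[...,2]<.065)
    q=C[M];print(col,len(q),q.mean(0).round(4))
q=C[near&(C[...,2]>.05)&(C[...,2]<.062)];print(cv2.minAreaRect(q[:,:2].astype(np.float32)*1000))
E
```

```text
t 0.15 pos [ 0.1338 -0.533   0.2046] th 0.2458 -> [ 441.1 -191.5    5. ] [-0.002  0.     0.284]
bar 0 [nan nan nan] ((0.0, 0.0), (0.0, 0.0), 0.0)
red 0 [nan nan nan]
green 0 [nan nan nan]
blue 0 [nan nan nan]
((0.0, 0.0), (0.0, 0.0), 0.0)<stdin>:5: RuntimeWarning: Mean of empty slice.
  ret = um.true_divide(
<stdin>:9: RuntimeWarning: Mean of empty slice.
```

View pics/w1.png

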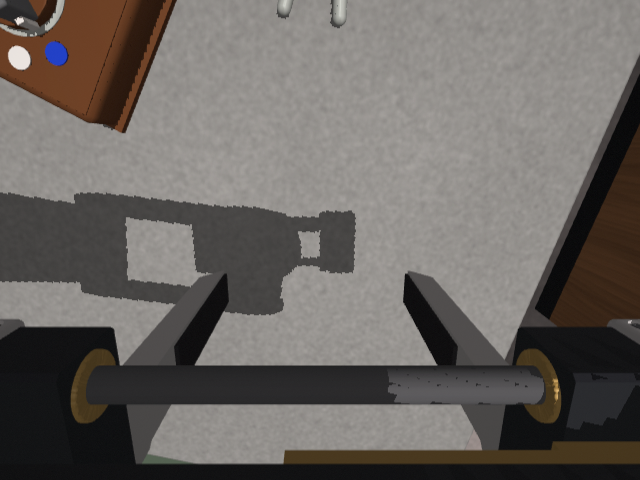

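The move call was refused, so the wrist view still shows the start position. I'll try rows with all seven keys.

{"op": "arm_command", "data": {
  "series": [
    {"tx":37,"ty":-16,"tz":0,"rx":0,"ry":0,"rz":0.02,"fingers":0},
    {"tx":74,"ty":-32,"tz":0,"rx":0,"ry":0,"rz":0.05,"fingers":0},
    {"tx":111,"ty":-48,"tz":0,"rx":0,"ry":0,"rz":0.07,"fingers":0},
    {"tx":148,"ty":-64,"tz":0,"rx":0,"ry":0,"rz":0.1,"fingers":0},
    {"tx":185,"ty":-80,"tz":0,"rx":0,"ry":0,"rz":0.12,"fingers":0},
    {"tx":222,"ty":-96,"tz":0,"rx":0,"ry":0,"rz":0.15,"fingers":0},
    {"tx":259,"ty":-112,"tz":0,"rx":0,"ry":0,"rz":0.17,"fingers":0},
    {"tx":296,"ty":-128,"tz":0,"rx":0,"ry":0,"rz":0.2,"fingers":0},
    {"tx":333,"ty":-144,"tz":0,"rx":0,"ry":0,"rz":0.22,"fingers":0},
    {"tx":370,"ty":-160,"tz":0,"rx":0,"ry":0,"rz":0.25,"fingers":0},
    {"tx":407,"ty":-176,"tz":0,"rx":0,"ry":0,"rz":0.27,"fingers":0},
    {"tx":441,"ty":-191,"tz":5,"rx":0,"ry":0,"rz":0.284,"fingers":0}
  ],
  "newtons": 30
}}

```text
time_s: 1.15
eef_pos: [0.517, -0.2393, 0.2012]
orientation: [3.14, -0.06, 0.003]
contact_force: [1.0, 0.2, 0.6]
opening: 1.001
```

```bash
cat > st.py <<'E'
from h import *
go(.515,-.24,.074,-.038)
C=np.load("w.npy");p=np.load("wp.npy");hsv=cv2.cvtColor(p,cv2.COLOR_BGR2HSV)
near=np.hypot(C[...,0]-.515,C[...,1]+.24)<.13
q=C[near&(C[...,2]>.093)&(C[...,2]<.105)];q=q[np.hypot(q[:,0]-.515,q[:,1]+.24)<.04]
print("bar",len(q),q.mean(0),cv2.minAreaRect(q[:,:2].astype(np.float32)*1000))
c=q.mean(0)
for col,(l,hh,o) in dict(red=(0,8,-.9),green=(50,75,-.3),blue=(110,128,.9)).items():
    M=near&(hsv[...,0]>=l)&(hsv[...,0]<=hh)&(hsv[...,1]>130)&(C[...,2]>.04)&(C[...,2]<.07)
    q=C[M];q=q.mean(0);v=q-c;print(col,M.sum(),q.round(4),"r",np.hypot(v[0],v[1]).round(4),"yaw",(np.angle(np.exp(1j*(np.arctan2(v[1],v[0])-np.pi-o)))).round(3))
q=C[near&(C[...,2]>.05)&(C[...,2]<.062)];print(cv2.minAreaRect(q[:,:2].astype(np.float32)*1000))
E
python3 w.py w2; python3 st.py
```

```text
t 1.2 pos [ 0.5209 -0.2342  0.1988] th -0.0324 -> [ -6.    6.6 124.8] [-0.005 -0.003  0.006]
bar 1497 [ 0.51895573 -0.23926906  0.0989976 ] ((517.3097534179688, -239.00950622558594), (15.515543937683105, 63.55744934082031), 88.09748077392578)
red 280 [ 0.4998 -0.1891  0.0571] r 0.0537 yaw -0.306
green 295 [ 0.4745 -0.2075  0.057 ] r 0.0547 yaw -0.32
blue 303 [ 0.4719 -0.2673  0.0569] r 0.0547 yaw -0.362
((517.8394775390625, -239.34103393554688), (167.8332061767578, 147.46824645996094), 70.57556915283203)
```

View pics/w2.png

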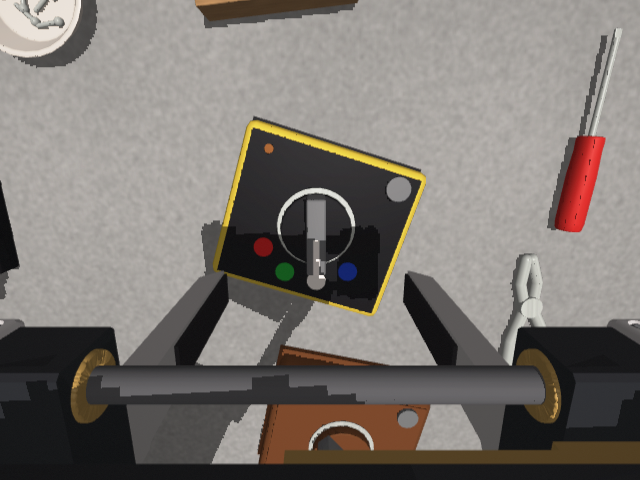

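The wrist view shows the bar at (316,230), with its pointer end at the white dot (316,283). Green is at (285,271), red at (263,247) and blue at (347,271). So the selector starts at about 0.6. The last move commanded the TCP to (0.515,-0.24,0.2), so I'll descend straight down.

{"op": "arm_command", "data": {
  "series": [
    {"tx":1,"ty":0,"tz":25,"rx":0,"ry":0,"rz":0,"fingers":0},
    {"tx":1,"ty":0,"tz":50,"rx":0,"ry":0,"rz":0,"fingers":0},
    {"tx":1,"ty":0,"tz":75,"rx":0,"ry":0,"rz":0,"fingers":0},
    {"tx":1,"ty":0,"tz":100,"rx":0,"ry":0,"rz":0,"fingers":60},
    {"tx":1,"ty":0,"tz":115,"rx":0,"ry":0,"rz":0,"fingers":60},
    {"tx":1,"ty":0,"tz":122,"rx":0,"ry":0,"rz":0,"fingers":60},
    {"tx":1,"ty":0,"tz":126,"rx":0,"ry":0,"rz":0,"fingers":60},
    {"tx":1,"ty":0,"tz":126,"rx":0,"ry":0,"rz":0,"fingers":60},
    {"tx":1,"ty":0,"tz":126,"rx":0,"ry":0,"rz":0,"fingers":60},
    {"tx":1,"ty":0,"tz":126,"rx":0,"ry":0,"rz":0,"fingers":60}
  ],
  "newtons": 25
}}

```text
time_s: 2.03
eef_pos: [0.517, -0.2416, 0.0762]
orientation: [3.139, -0.06, 0.004]
contact_force: [0.1, 0.7, -0.6]
opening: 0.764
```

```bash
python3 w.py w3;python3 -c "
from h import *
go(.516,-.2395,.074,-.038)"
```

```text
t 2.0833 pos [ 0.517  -0.2415  0.0762] th -0.0382 -> [-1.1 -2.   2.2] [ 0.002 -0.003 -0.   ]
```

View pics/w3.png

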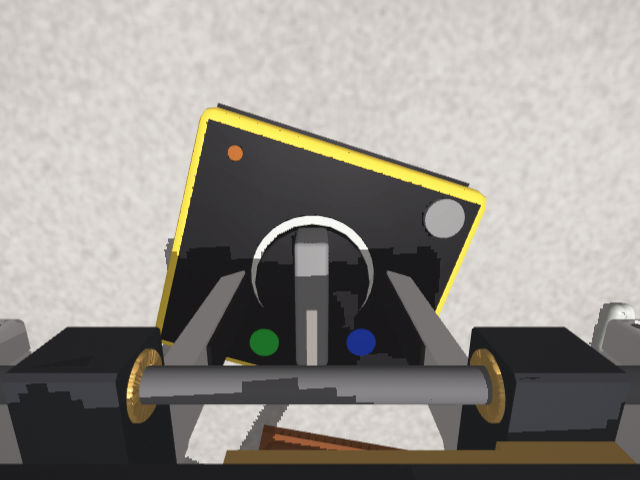

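The bar is at column 311 between fingers centred on about column 315, so I'll shift 2 mm and close.

{"op": "arm_command", "data": {
  "series": [
    {"tx":-1,"ty":-2,"tz":1,"rx":0,"ry":0,"rz":0,"fingers":60},
    {"tx":-1,"ty":-2,"tz":1,"rx":0,"ry":0,"rz":0,"fingers":255},
    {"tx":-1,"ty":-2,"tz":1,"rx":0,"ry":0,"rz":0,"fingers":255},
    {"tx":-1,"ty":-2,"tz":1,"rx":0,"ry":0,"rz":0,"fingers":255},
    {"tx":-1,"ty":-2,"tz":1,"rx":0,"ry":0,"rz":0,"fingers":255},
    {"tx":-1,"ty":-2,"tz":1,"rx":0,"ry":0,"rz":0,"fingers":255},
    {"tx":-1,"ty":-2,"tz":1,"rx":0,"ry":0,"rz":0,"fingers":255},
    {"tx":-1,"ty":-2,"tz":1,"rx":0,"ry":0,"rz":0,"fingers":255},
    {"tx":-1,"ty":-2,"tz":1,"rx":0,"ry":0,"rz":0,"fingers":255},
    {"tx":-1,"ty":-2,"tz":1,"rx":0,"ry":0,"rz":0,"fingers":255}
  ],
  "newtons": 35
}}

```text
time_s: 2.92
eef_pos: [0.5152, -0.2395, 0.0735]
orientation: [3.14, -0.06, 0.0]
contact_force: [0.1, -2.5, -2.9]
opening: 0.169
```

```bash
python3 -c "
from h import *
s=sense();print(s['contact_force'],s['ft_torque'])
go(.516,-.2395,.074,-.038-.6)"
```

```text
[ 0.10865521 -2.49793769 -2.87847933] [ 0.00118157  0.01158828 -0.00779903]
t 2.9167 pos [ 0.5152 -0.2395  0.0735] th -0.0383 -> [ 0.8 -0.  -0.5] [ 0.001 -0.     0.6  ]
```

Gripped: the opening of 0.169 × 94 ≈ 16 mm matches the bar. I'll turn 0.6 rad clockwise, which is positive about tool z because it points down.

{"op": "arm_command", "data": {
  "series": [
    {"tx":-1,"ty":0,"tz":0,"rx":0,"ry":0,"rz":0.07,"fingers":255},
    {"tx":0,"ty":0,"tz":0,"rx":0,"ry":0,"rz":0.14,"fingers":255},
    {"tx":0,"ty":0,"tz":0,"rx":0,"ry":0,"rz":0.21,"fingers":255},
    {"tx":0,"ty":0,"tz":0,"rx":0,"ry":0,"rz":0.28,"fingers":255},
    {"tx":0,"ty":0,"tz":0,"rx":0,"ry":0,"rz":0.35,"fingers":255},
    {"tx":0,"ty":0,"tz":0,"rx":0,"ry":0,"rz":0.42,"fingers":255},
    {"tx":0,"ty":0,"tz":0,"rx":0,"ry":0,"rz":0.49,"fingers":255},
    {"tx":0,"ty":0,"tz":0,"rx":0,"ry":0,"rz":0.54,"fingers":255},
    {"tx":0,"ty":0,"tz":0,"rx":0,"ry":0,"rz":0.58,"fingers":255},
    {"tx":0,"ty":0,"tz":0,"rx":0,"ry":0,"rz":0.6,"fingers":255},
    {"tx":0,"ty":0,"tz":0,"rx":0,"ry":0,"rz":0.6,"fingers":255},
    {"tx":0,"ty":0,"tz":0,"rx":0,"ry":0,"rz":0.6,"fingers":255}
  ]
}}

```text
time_s: 3.92
eef_pos: [0.5153, -0.2389, 0.0735]
orientation: [-2.983, 0.984, -0.001]
contact_force: [1.0, -0.3, -0.3]
opening: 0.172
```

```bash
python3 w.py w4;python3 -c "
from h import *
s=sense();print(s['contact_force'],s['ft_torque'])
go(.516,-.2395,.074,-.038-.6)"
```

```text
[ 0.41014046 -0.87931823  0.32207011] [ 0.17193992 -0.19329987 -0.0181851 ]
t 3.9667 pos [ 0.5153 -0.2389  0.0735] th -0.6375 -> [ 0.9  0.1 -0.5] [-0. -0.  0.]
```

View pics/w4.png

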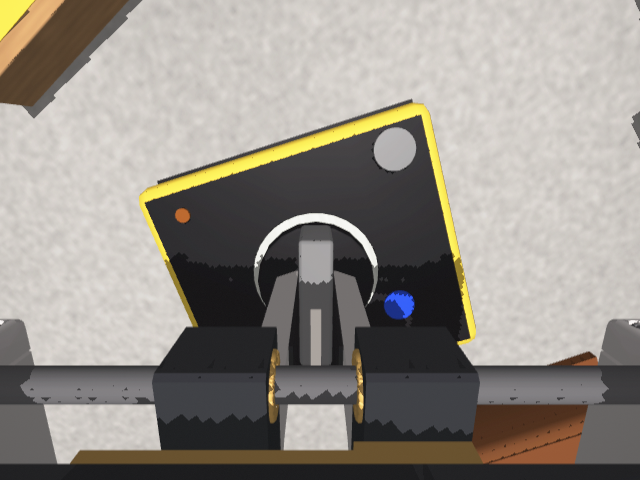

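The bar turned with the gripper and the remaining axial moment is about zero. I'll release, rise and check.

{"op": "arm_command", "data": {
  "series": [
    {"tx":0,"ty":0,"tz":0,"rx":0,"ry":0,"rz":0,"fingers":60},
    {"tx":0,"ty":0,"tz":0,"rx":0,"ry":0,"rz":0,"fingers":60},
    {"tx":0,"ty":0,"tz":0,"rx":0,"ry":0,"rz":0,"fingers":60},
    {"tx":0,"ty":0,"tz":0,"rx":0,"ry":0,"rz":0,"fingers":60},
    {"tx":0,"ty":0,"tz":-15,"rx":0,"ry":0,"rz":0,"fingers":60},
    {"tx":0,"ty":0,"tz":-40,"rx":0,"ry":0,"rz":0,"fingers":60},
    {"tx":0,"ty":0,"tz":-70,"rx":0,"ry":0,"rz":0,"fingers":60},
    {"tx":0,"ty":0,"tz":-105,"rx":0,"ry":0,"rz":0,"fingers":60},
    {"tx":0,"ty":0,"tz":-140,"rx":0,"ry":0,"rz":0,"fingers":60},
    {"tx":0,"ty":0,"tz":-165,"rx":0,"ry":0,"rz":0,"fingers":60},
    {"tx":0,"ty":0,"tz":-165,"rx":0,"ry":0,"rz":0,"fingers":60},
    {"tx":0,"ty":0,"tz":-165,"rx":0,"ry":0,"rz":0,"fingers":60}
  ]
}}

```text
time_s: 4.97
eef_pos: [0.5159, -0.2394, 0.2406]
orientation: [2.982, -0.985, 0.007]
contact_force: [-1.7, 0.2, -0.2]
opening: 0.759
```

```bash
python3 w.py w5;python3 st.py; python3 -c "
from h import *
go(.5185,.1159,.240,-.028)"
```

```text
t 5.0167 pos [ 0.5151 -0.2389  0.2382] th -0.6381 -> [  0.6   0.9 164.2] [ 0.  -0.  -0.6]
bar 1213 [ 0.51807878 -0.24023823  0.09901055] ((517.5313110351562, -239.78099060058594), (16.010112762451172, 62.86841583251953), 53.42567443847656)
red 207 [ 0.4999 -0.1892  0.0572] r 0.0542 yaw -0.329
green 222 [ 0.4739 -0.2072  0.0571] r 0.0552 yaw -0.341
blue 261 [ 0.4718 -0.2673  0.057 ] r 0.0536 yaw -0.371
((517.5089111328125, -239.58705139160156), (167.68536376953125, 147.9345703125), 70.6087875366211)
t 5.0167 pos [ 0.5151 -0.2389  0.2382] th -0.6381 -> [-208.6 -287.    -1.9] [ 0.   -0.   -0.61]
```

View pics/w5.png

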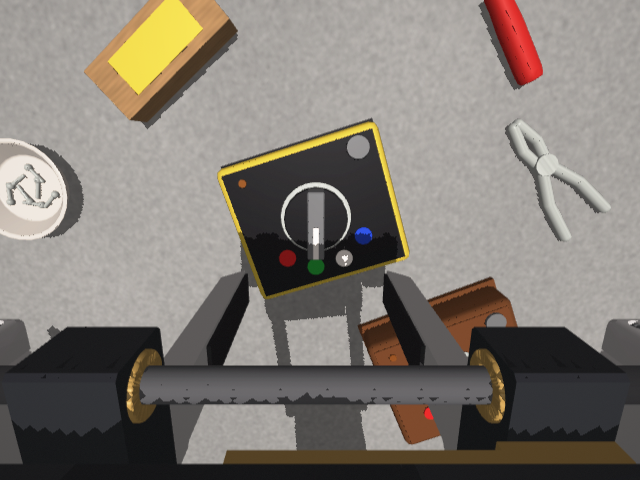

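The pointer now lies on the green dot at (316,266). The bar turned 34.7° (0.606 rad), so the selector is at about 1.2. On to the gun, at a safe height.

{"op": "arm_command", "data": {
  "series": [
    {"tx":-20,"ty":-28,"tz":0,"rx":0,"ry":0,"rz":-0.06,"fingers":0},
    {"tx":-41,"ty":-57,"tz":-2,"rx":0,"ry":0,"rz":-0.12,"fingers":0},
    {"tx":-62,"ty":-86,"tz":-2,"rx":0,"ry":0,"rz":-0.18,"fingers":0},
    {"tx":-83,"ty":-115,"tz":-2,"rx":0,"ry":0,"rz":-0.24,"fingers":0},
    {"tx":-104,"ty":-144,"tz":-2,"rx":0,"ry":0,"rz":-0.3,"fingers":0},
    {"tx":-125,"ty":-173,"tz":-2,"rx":0,"ry":0,"rz":-0.36,"fingers":0},
    {"tx":-146,"ty":-202,"tz":-2,"rx":0,"ry":0,"rz":-0.42,"fingers":0},
    {"tx":-167,"ty":-231,"tz":-2,"rx":0,"ry":0,"rz":-0.48,"fingers":0},
    {"tx":-188,"ty":-259,"tz":-2,"rx":0,"ry":0,"rz":-0.54,"fingers":0},
    {"tx":-203,"ty":-279,"tz":-2,"rx":0,"ry":0,"rz":-0.59,"fingers":0},
    {"tx":-209,"ty":-287,"tz":-2,"rx":0,"ry":0,"rz":-0.61,"fingers":0},
    {"tx":-209,"ty":-287,"tz":-2,"rx":0,"ry":0,"rz":-0.61,"fingers":0}
  ]
}}

```text
time_s: 6.02
eef_pos: [0.5172, 0.1177, 0.238]
orientation: [3.141, -0.039, -0.007]
contact_force: [-0.3, -0.4, -0.3]
opening: 1.0
```

{"op": "arm_command", "data": {
  "series": [
    {"tx":0,"ty":0,"tz":0,"rx":0,"ry":0,"rz":0,"fingers":0},
    {"tx":0,"ty":0,"tz":0,"rx":0,"ry":0,"rz":0,"fingers":0},
    {"tx":0,"ty":0,"tz":0,"rx":0,"ry":0,"rz":0,"fingers":0},
    {"tx":0,"ty":0,"tz":0,"rx":0,"ry":0,"rz":0,"fingers":0}
  ]
}}

```text
time_s: 6.35
eef_pos: [0.5185, 0.1147, 0.2404]
orientation: [3.141, -0.048, 0.0]
contact_force: [0.6, 0.8, -0.1]
opening: 0.998
```

```bash
python3 w.py w6; python3 -c "
from h import *
go(.5185,.1159,.240,-.028)
C=np.load('w.npy').reshape(-1,3)
q=C[(C[:,2]>.148)&(C[:,2]<.162)&(abs(C[:,1]-.116)<.04)&(abs(C[:,0]-.5185)<.1)]
print(len(q),q.mean(0),cv2.minAreaRect(q[:,:2].astype(np.float32)*1000))
for x in (.456,.595):
  q=C[(C[:,2]>.155)&(C[:,2]<.18)&(abs(C[:,0]-x)<.015)&(C[:,1]>.26)&(C[:,1]<.36)]
  if len(q)>20:print(x,len(q),q.mean(0),np.polyfit(q[:,1],q[:,0],1))
  q=C[(C[:,2]>.155)&(C[:,2]<.19)&(abs(C[:,0]-x)<.02)&(C[:,1]>.215)&(C[:,1]<.256)]
  if len(q)>20:print('ball',x,len(q),q.mean(0))
"
```

```text
t 6.4 pos [0.5185 0.1148 0.2405] th -0.0305 -> [-0.  -1.1  0.5] [ 0.    -0.    -0.002]
7738 [0.52522344 0.11851669 0.15446674] ((524.1143798828125, 118.63597106933594), (36.02393341064453, 141.84625244140625), 87.93431091308594)
0.456 433 [0.46049704 0.28564962 0.16716065] [0.07037582 0.44039421]
ball 0.456 417 [0.46278183 0.24498841 0.17160689]
0.595 1455 [0.59725315 0.29289686 0.16929082] [0.02087212 0.59113977]
ball 0.595 1198 [0.5960368  0.23853259 0.17244179]
```

View pics/w6.png

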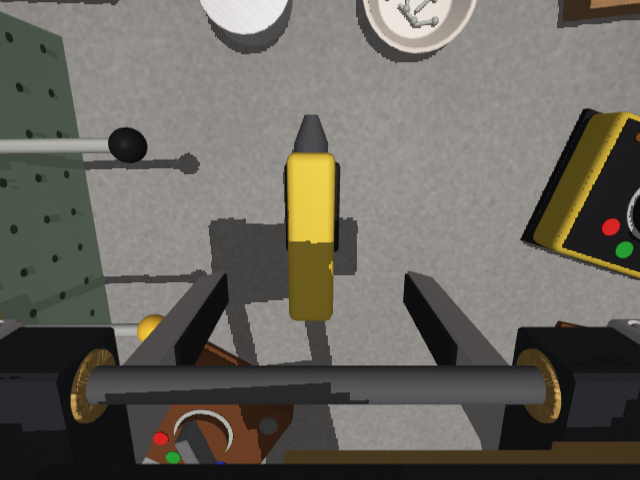

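The wrist view shows the barrel centred on column 311, about 3 mm to the left of the jaw centre, with the nozzle towards +x. I'll descend with a 3 mm correction and close gently.

{"op": "arm_command", "data": {
  "series": [
    {"tx":0,"ty":-3,"tz":20,"rx":0,"ry":0,"rz":0,"fingers":0},
    {"tx":0,"ty":-3,"tz":45,"rx":0,"ry":0,"rz":0,"fingers":0},
    {"tx":0,"ty":-3,"tz":70,"rx":0,"ry":0,"rz":0,"fingers":0},
    {"tx":0,"ty":-3,"tz":90,"rx":0,"ry":0,"rz":0,"fingers":50},
    {"tx":0,"ty":-3,"tz":105,"rx":0,"ry":0,"rz":0,"fingers":80},
    {"tx":0,"ty":-3,"tz":112,"rx":0,"ry":0,"rz":0,"fingers":100},
    {"tx":0,"ty":-3,"tz":114,"rx":0,"ry":0,"rz":0,"fingers":120},
    {"tx":0,"ty":-3,"tz":114,"rx":0,"ry":0,"rz":0,"fingers":140},
    {"tx":0,"ty":-3,"tz":114,"rx":0,"ry":0,"rz":0,"fingers":160},
    {"tx":0,"ty":-3,"tz":114,"rx":0,"ry":0,"rz":0,"fingers":255},
    {"tx":0,"ty":-3,"tz":114,"rx":0,"ry":0,"rz":0,"fingers":255},
    {"tx":0,"ty":-3,"tz":114,"rx":0,"ry":0,"rz":0,"fingers":255}
  ],
  "newtons": 30
}}

```text
time_s: 7.4
eef_pos: [0.5189, 0.1192, 0.1275]
orientation: [-3.141, 0.044, -0.003]
contact_force: [0.4, 0.3, 0.3]
opening: 0.402
```

{"op": "arm_command", "data": {
  "series": [
    {"tx":0,"ty":0,"tz":0,"rx":0,"ry":0,"rz":0,"fingers":255},
    {"tx":0,"ty":0,"tz":0,"rx":0,"ry":0,"rz":0,"fingers":255},
    {"tx":0,"ty":0,"tz":0,"rx":0,"ry":0,"rz":0,"fingers":255},
    {"tx":0,"ty":0,"tz":0,"rx":0,"ry":0,"rz":0,"fingers":255}
  ]
}}

```text
time_s: 7.73
eef_pos: [0.5189, 0.119, 0.1274]
orientation: [3.141, -0.044, 0.003]
contact_force: [0.2, -1.6, 4.0]
opening: 0.38
```

```bash
python3 w.py w7; python3 -c "
from h import *
s=sense();print(s['contact_force'],s['ft_torque'],s['opening']*94)
go(.457,.1175,.21,-.027)
C=np.load('w.npy').reshape(-1,3)
q=C[(C[:,2]>.148)&(C[:,2]<.162)&(abs(C[:,1]-.116)<.04)&(abs(C[:,0]-.5185)<.1)]
print(len(q),q.mean(0),cv2.minAreaRect(q[:,:2].astype(np.float32)*1000))
"
```

```text
[0.64261595 0.02961466 5.11091336] [-0.14479833  0.02714872  0.05879091] 35.69383956300934
t 7.7833 pos [0.5189 0.119  0.1274] th -0.0283 -> [-61.7   3.3 -82.8] [ 0.    -0.002 -0.001]
18271 [0.53517088 0.11874385 0.15458866] ((523.98828125, 119.84091186523438), (59.40702819824219, 143.46273803710938), 77.94975280761719)
```

View pics/w7.png

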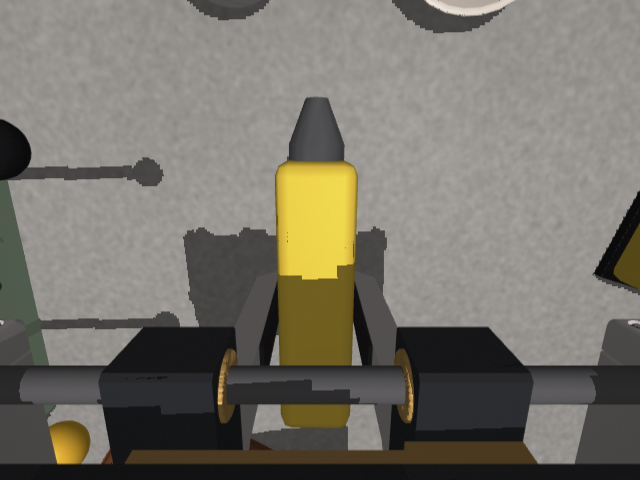

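The gun is held: opening 35.7 mm against a 36 mm barrel, with the TCP 12 mm above the barrel's underside. I'll lift 83 mm, then shift in x towards the peg line.

{"op": "arm_command", "data": {
  "series": [
    {"tx":0,"ty":0,"tz":-10,"rx":0,"ry":0,"rz":0,"fingers":255},
    {"tx":0,"ty":0,"tz":-25,"rx":0,"ry":0,"rz":0,"fingers":255},
    {"tx":0,"ty":0,"tz":-42,"rx":0,"ry":0,"rz":0,"fingers":255},
    {"tx":0,"ty":0,"tz":-60,"rx":0,"ry":0,"rz":0,"fingers":255},
    {"tx":-8,"ty":0,"tz":-75,"rx":0,"ry":0,"rz":0,"fingers":255},
    {"tx":-22,"ty":0,"tz":-83,"rx":0,"ry":0,"rz":0,"fingers":255},
    {"tx":-38,"ty":0,"tz":-83,"rx":0,"ry":0,"rz":0,"fingers":255},
    {"tx":-54,"ty":0,"tz":-83,"rx":0,"ry":0,"rz":0,"fingers":255},
    {"tx":-64,"ty":0,"tz":-83,"rx":0,"ry":0,"rz":0,"fingers":255},
    {"tx":-66,"ty":0,"tz":-83,"rx":0,"ry":0,"rz":0,"fingers":255},
    {"tx":-66,"ty":0,"tz":-83,"rx":0,"ry":0,"rz":0,"fingers":255},
    {"tx":-66,"ty":0,"tz":-83,"rx":0,"ry":0,"rz":0,"fingers":255}
  ]
}}

```text
time_s: 8.78
eef_pos: [0.4526, 0.121, 0.209]
orientation: [3.141, -0.044, -0.001]
contact_force: [1.3, 0.4, -4.2]
opening: 0.379
```

```bash
python3 w.py w8
python3 - <<'E'
from h import *
s=sense();print(s['contact_force'],s['opening']*94)
go(.453,.31,.21,-.027)
for n in("scene","top"):
    p,d=capture(n);np.save(n+"1.npy",d);np.save(n+"1_rgb.npy",p);cv2.imwrite("pics/%s1.png"%n,p)
d=np.load("scene1.npy");p=np.load("scene1_rgb.npy");cv2.imwrite("pics/cs1.png",cv2.resize(p[140:310,330:570],None,fx=3,fy=3,interpolation=2))
p=np.load("top1_rgb.npy");C=cloud("top",np.load("top1.npy"))
M=(C[...,2]>.228)&(C[...,2]<.25)&(abs(C[...,1]-.12)<.05)&(abs(C[...,0]-.46)<.12);q=C[M];print("barrel top",len(q),q.mean(0) if len(q) else 0)
E
```

```text
[ 0.42532867  1.08802302 -3.859181  ] 35.61928197518674
t 8.8333 pos [0.4528 0.1209 0.209 ] th -0.0283 -> [  -5.2 -189.    -1. ] [ 0.     0.    -0.001]
barrel top 166 [0.40811944 0.1279063  0.23648338]
```

View pics/cs1.png

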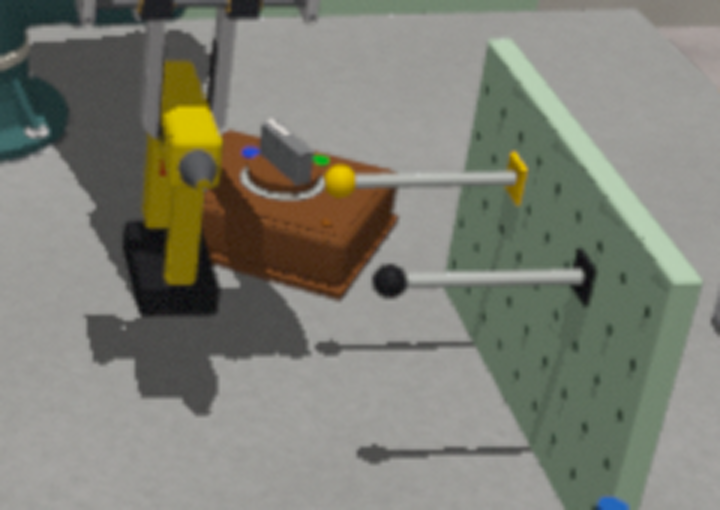

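View pics/top1.png

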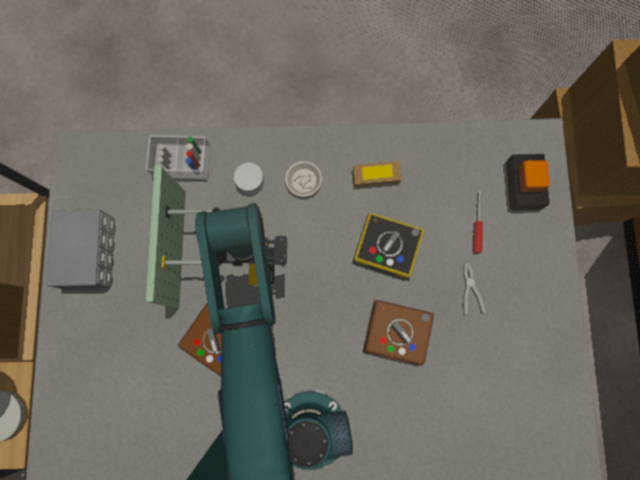

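View pics/w8.png

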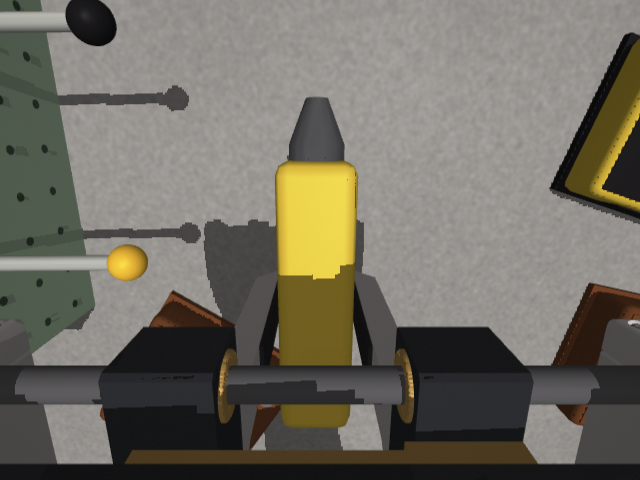

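The gun is held upright and hasn't slipped, and the yellow ball is clearly visible in the wrist view at (127,262). I'll measure peg against gun in that same view.

Run:
```python
from h import *
C=np.load("w.npy");p=np.load("wp.npy")
hsv=cv2.cvtColor(p,cv2.COLOR_BGR2HSV)
B=C[245:280,106:148].reshape(-1,3);q=B[(B[:,2]>.15)];print("ball surf",len(q),q.mean(0).round(4))
# sphere fit
A=np.c_[2*q,np.ones(len(q))];s=np.linalg.lstsq(A,(q**2).sum(1),rcond=None)[0];print("sphere",s[:3].round(4),np.sqrt(s[3]+s[:3]@s[:3]))
for nm,(r0,r1,c0,c1) in dict(yel=(250,275,5,100),blk=(5,40,5,60)).items():
    B=C[r0:r1,c0:c1].reshape(-1,3);q=B[(B[:,2]>.15)&(B[:,2]<.185)];print(nm,len(q),q.mean(0).round(4),np.polyfit(q[:,1],q[:,0],1).round(4),np.percentile(q[:,0],[1,99]).round(4),np.percentile(q[:,1],[1,99]))
Y=C[150:425,270:362].reshape(-1,3);q=Y[(Y[:,2]>.225)&(Y[:,2]<.245)]
print("barrel",np.percentile(q[:,0],[1,99]).round(4),np.median(q[:,1]),np.median(q[:,2]))
rows=C[150:200,316];print(rows[::3].round(4))
```

```text
ball surf 1198 [0.4584 0.2399 0.1731]
sphere [0.494  0.1895 0.2801] 0.12497075224299811
yel 1451 [0.4583 0.2907 0.169 ] [0.0198 0.4526] [0.4528 0.4626] [0.26036478 0.32051361]
blk 1151 [0.5956 0.2706 0.1692] [-0.0083  0.5978] [0.5914 0.6011] [0.25532092 0.28661207]
barrel [0.3918 0.5232] 0.12058805386301233 0.23646288359137646
[[0.5248 0.1189 0.2303]
 [0.5235 0.1189 0.23  ]
 [0.5222 0.1189 0.2287]
 [0.521  0.119  0.2291]
 [0.5198 0.119  0.2314]
 [0.5188 0.119  0.2344]
 [0.5176 0.1191 0.2352]
 [0.5164 0.1191 0.2357]
 [0.5152 0.1191 0.2364]
 [0.5141 0.1192 0.2373]
 [0.5128 0.1192 0.2374]
 [0.5116 0.1193 0.2379]
 [0.5103 0.1193 0.2368]
 [0.509  0.1193 0.2369]
 [0.5078 0.1194 0.2369]
 [0.5065 0.1194 0.237 ]
 [0.5051 0.1194 0.2359]]
```

Relative to the gun, the peg lies about 0–3 mm ahead of the window reference, which is inside the window with at least 12 mm to spare. I'll advance over the ball and check midway.

{"op": "arm_command", "data": {
  "series": [
    {"tx":-4,"ty":-6,"tz":-1,"rx":0,"ry":0,"rz":0,"fingers":255},
    {"tx":-5,"ty":-18,"tz":-1,"rx":0,"ry":0,"rz":0,"fingers":255},
    {"tx":-5,"ty":-32,"tz":-1,"rx":0,"ry":0,"rz":0,"fingers":255},
    {"tx":-5,"ty":-46,"tz":-1,"rx":0,"ry":0,"rz":0,"fingers":255},
    {"tx":-5,"ty":-60,"tz":-1,"rx":0,"ry":0,"rz":0,"fingers":255},
    {"tx":-5,"ty":-74,"tz":-1,"rx":0,"ry":0,"rz":0,"fingers":255},
    {"tx":-5,"ty":-88,"tz":-1,"rx":0,"ry":0,"rz":0,"fingers":255},
    {"tx":-5,"ty":-102,"tz":-1,"rx":0,"ry":0,"rz":0,"fingers":255},
    {"tx":-5,"ty":-114,"tz":-1,"rx":0,"ry":0,"rz":0,"fingers":255},
    {"tx":-5,"ty":-120,"tz":-1,"rx":0,"ry":0,"rz":0,"fingers":255},
    {"tx":-5,"ty":-120,"tz":-1,"rx":0,"ry":0,"rz":0,"fingers":255}
  ]
}}

```text
time_s: 9.85
eef_pos: [0.4506, 0.2423, 0.2102]
orientation: [-3.141, 0.042, 0.001]
contact_force: [0.0, -0.0, -3.5]
opening: 0.382
```

Run:
```python
from h import *
s=sense();print(s['contact_force'],s['ft_torque'],s['opening']*94)
go(.453,.31,.21,-.027)
p,d=capture("scene");np.save("scene2.npy",d);cv2.imwrite("pics/cs2.png",cv2.resize(p[140:310,360:570],None,fx=3,fy=3,interpolation=2))
p,d=capture("wrist");cv2.imwrite("pics/w9.png",p)
```

```text
[ 0.04675148 -0.03330078 -3.51199571] [ 0.01536276 -0.02179244 -0.02373681] 35.938540508118635
t 9.85 pos [0.4506 0.2423 0.2102] th -0.0264 -> [  0.6 -67.7   0.2] [-0.     0.001  0.001]
```

View pics/cs2.png

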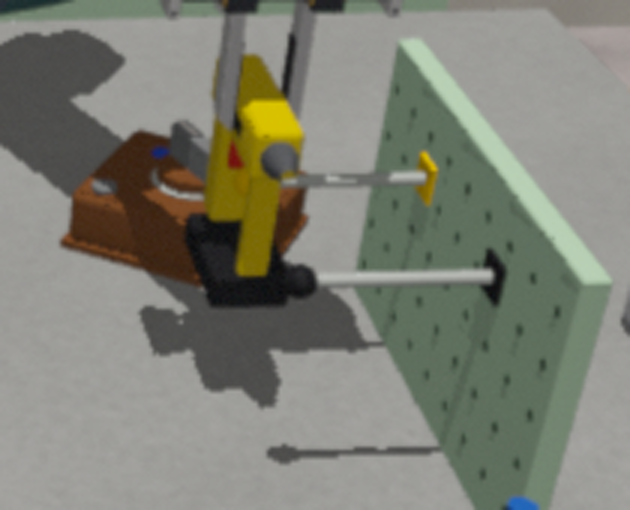

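View pics/w9.png

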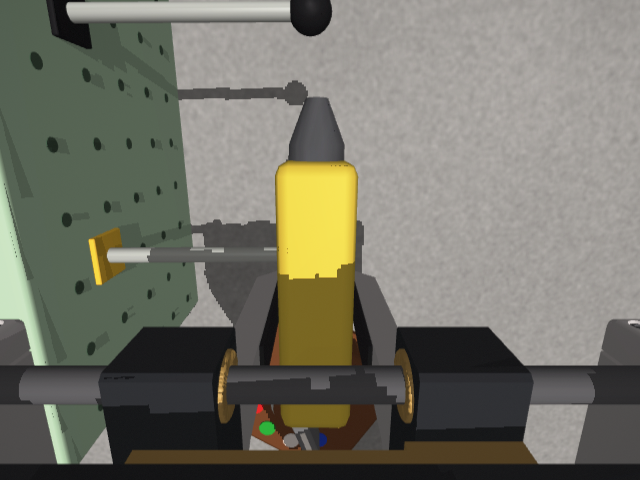

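The peg has entered the window below the barrel and there is no contact force. I'll continue to 65 mm out from the board.

{"op": "arm_command", "data": {
  "series": [
    {"tx":0,"ty":-6,"tz":0,"rx":0,"ry":0,"rz":0,"fingers":255},
    {"tx":0,"ty":-16,"tz":0,"rx":0,"ry":0,"rz":0,"fingers":255},
    {"tx":1,"ty":-28,"tz":0,"rx":0,"ry":0,"rz":0,"fingers":255},
    {"tx":2,"ty":-40,"tz":0,"rx":0,"ry":0,"rz":0,"fingers":255},
    {"tx":3,"ty":-52,"tz":0,"rx":0,"ry":0,"rz":0,"fingers":255},
    {"tx":3,"ty":-62,"tz":0,"rx":0,"ry":0,"rz":0,"fingers":255},
    {"tx":3,"ty":-67,"tz":0,"rx":0,"ry":0,"rz":0,"fingers":255},
    {"tx":3,"ty":-67,"tz":0,"rx":0,"ry":0,"rz":0,"fingers":255},
    {"tx":3,"ty":-67,"tz":0,"rx":0,"ry":0,"rz":0,"fingers":255},
    {"tx":3,"ty":-67,"tz":0,"rx":0,"ry":0,"rz":0,"fingers":255}
  ]
}}

```text
time_s: 10.78
eef_pos: [0.4556, 0.3077, 0.2104]
orientation: [3.141, -0.045, -0.0]
contact_force: [0.2, -0.0, -4.3]
opening: 0.379
```

Run:
```python
from h import *
s,T=pose();print(s['contact_force'],s['ft_torque'],s['opening']*94)
go(.456,.31,.1825,-.027)
p,d=capture("scene");np.save("scene2.npy",d);cv2.imwrite("pics/cs3.png",cv2.resize(p[140:310,360:570],None,fx=3,fy=3,interpolation=2))
p,d=capture("wrist");cv2.imwrite("pics/w10.png",p)
C=cloud("wrist",d,T@camera_model("wrist")["hand_eye"]);np.save("w.npy",C)
B=C.reshape(-1,3);q=B[(B[:,1]>.325)&(B[:,1]<.365)&(B[:,2]>.155)&(B[:,2]<.185)&(abs(B[:,0]-.457)<.02)]
if len(q): print("peg",len(q),q.mean(0),q[:,2].max())
Y=C[150:425,270:362].reshape(-1,3);q=Y[(Y[:,2]>.225)&(Y[:,2]<.245)]
print("barrel",np.percentile(q[:,0],[1,99]).round(4),np.median(q[:,1]),np.median(q[:,2]))
```

```text
[ 0.18996598 -0.02708655 -4.28824491] [-0.01338967  0.00462251 -0.00835643] 35.629022765814334
t 10.7833 pos [0.4556 0.3077 0.2104] th -0.0284 -> [ 0.3 -2.4 27.8] [ 0.001  0.    -0.001]
peg 742 [0.45924544 0.34896894 0.16883483] 0.1718152882440842
barrel [0.3947 0.5262] 0.30729796487126493 0.23781916839279826
```

View pics/cs3.png

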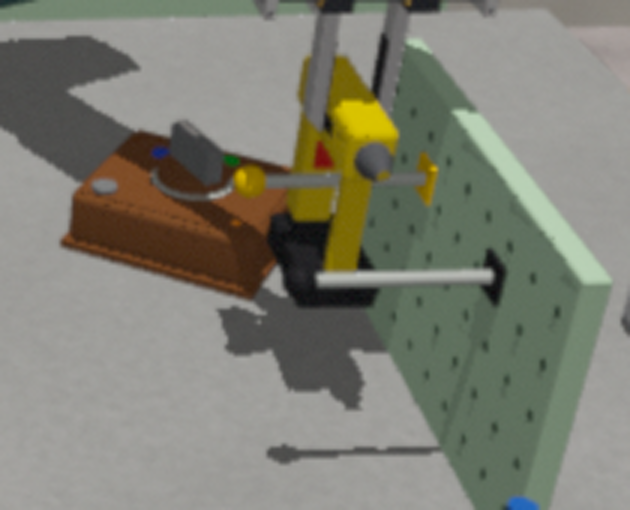

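View pics/w10.png

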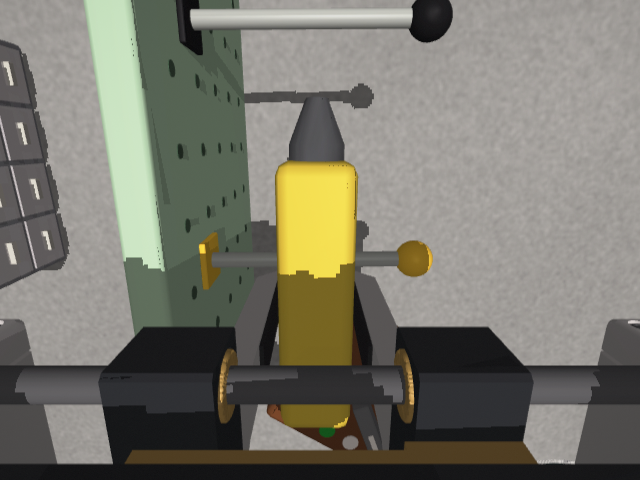

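The peg runs right through the window, from root plate (208,260) to ball (413,259) with the barrel between, and lies at gun x ≈ 0. I'll lower until the bail is nearly on the peg.

{"op": "arm_command", "data": {
  "series": [
    {"tx":0,"ty":-1,"tz":5,"rx":0,"ry":0,"rz":0,"fingers":255},
    {"tx":0,"ty":-2,"tz":11,"rx":0,"ry":0,"rz":0,"fingers":255},
    {"tx":0,"ty":-2,"tz":17,"rx":0,"ry":0,"rz":0,"fingers":255},
    {"tx":0,"ty":-2,"tz":22,"rx":0,"ry":0,"rz":0,"fingers":255},
    {"tx":0,"ty":-2,"tz":25,"rx":0,"ry":0,"rz":0,"fingers":255},
    {"tx":0,"ty":-2,"tz":26,"rx":0,"ry":0,"rz":0,"fingers":255},
    {"tx":0,"ty":-2,"tz":27,"rx":0,"ry":0,"rz":0,"fingers":255},
    {"tx":0,"ty":-2,"tz":27,"rx":0,"ry":0,"rz":0,"fingers":255},
    {"tx":0,"ty":-2,"tz":27,"rx":0,"ry":0,"rz":0,"fingers":255}
  ]
}}

```text
time_s: 11.63
eef_pos: [0.4559, 0.31, 0.1837]
orientation: [-3.141, 0.044, -0.001]
contact_force: [-0.1, -0.0, -4.4]
opening: 0.38
```

Not in contact yet: 4.4 N is the gun's weight plus offset. I'll lower in 1 mm steps.

{"op": "arm_command", "data": {
  "series": [
    {"tx":0,"ty":0,"tz":1,"rx":0,"ry":0,"rz":0,"fingers":255},
    {"tx":0,"ty":0,"tz":1.5,"rx":0,"ry":0,"rz":0,"fingers":255},
    {"tx":0,"ty":0,"tz":1.5,"rx":0,"ry":0,"rz":0,"fingers":255}
  ]
}}

```text
time_s: 11.88
eef_pos: [0.4559, 0.31, 0.1823]
orientation: [-3.141, 0.044, -0.001]
contact_force: [-0.6, -0.1, -3.9]
opening: 0.382
```

{"op": "arm_command", "data": {
  "series": [
    {"tx":0,"ty":0,"tz":0.5,"rx":0,"ry":0,"rz":0,"fingers":255},
    {"tx":0,"ty":0,"tz":1,"rx":0,"ry":0,"rz":0,"fingers":255},
    {"tx":0,"ty":0,"tz":1,"rx":0,"ry":0,"rz":0,"fingers":255}
  ]
}}

```text
time_s: 12.13
eef_pos: [0.456, 0.3101, 0.1822]
orientation: [-3.141, 0.044, -0.002]
contact_force: [-0.6, -0.9, 2.7]
opening: 0.373
```

Contact: the peg now carries the gun. I'll open slowly, only to about 58 mm to stay clear of the board.

{"op": "arm_command", "data": {
  "series": [
    {"tx":0,"ty":0,"tz":-0.5,"rx":0,"ry":0,"rz":0,"fingers":155},
    {"tx":0,"ty":0,"tz":-0.5,"rx":0,"ry":0,"rz":0,"fingers":150},
    {"tx":0,"ty":0,"tz":-0.5,"rx":0,"ry":0,"rz":0,"fingers":145},
    {"tx":0,"ty":0,"tz":-0.5,"rx":0,"ry":0,"rz":0,"fingers":138},
    {"tx":0,"ty":0,"tz":-0.5,"rx":0,"ry":0,"rz":0,"fingers":130},
    {"tx":0,"ty":0,"tz":-0.5,"rx":0,"ry":0,"rz":0,"fingers":120},
    {"tx":0,"ty":0,"tz":-0.5,"rx":0,"ry":0,"rz":0,"fingers":110},
    {"tx":0,"ty":0,"tz":-0.5,"rx":0,"ry":0,"rz":0,"fingers":100},
    {"tx":0,"ty":0,"tz":-0.5,"rx":0,"ry":0,"rz":0,"fingers":98},
    {"tx":0,"ty":0,"tz":-0.5,"rx":0,"ry":0,"rz":0,"fingers":98}
  ]
}}

```text
time_s: 12.97
eef_pos: [0.4557, 0.3099, 0.1814]
orientation: [3.141, -0.044, 0.0]
contact_force: [0.5, 0.1, 0.2]
opening: 0.615
```

Run:
```python
from h import *
s,T=pose();print(s['contact_force'],s['opening']*94,s['eef_pos'])
p,d=capture("scene");cv2.imwrite("pics/cs4.png",cv2.resize(p[120:310,360:570],None,fx=3,fy=3,interpolation=2))
p,d=capture("wrist");cv2.imwrite("pics/w11.png",p)
```

```text
[0.53968909 0.12631912 0.20398104] 57.77355925942869 [0.45574361 0.30994095 0.18143062]
```

View pics/w11.png

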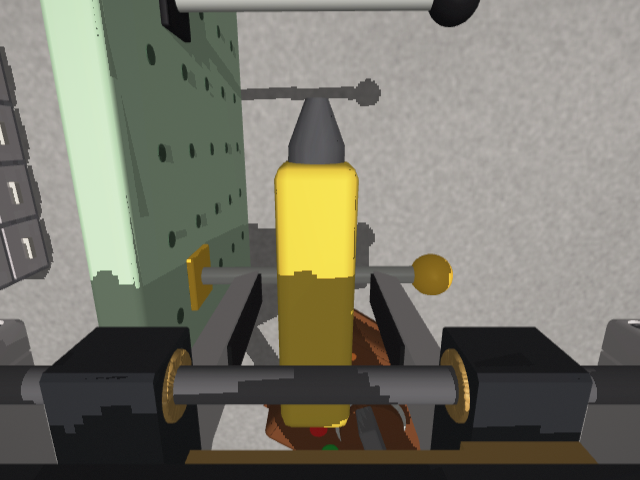

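View pics/cs4.png

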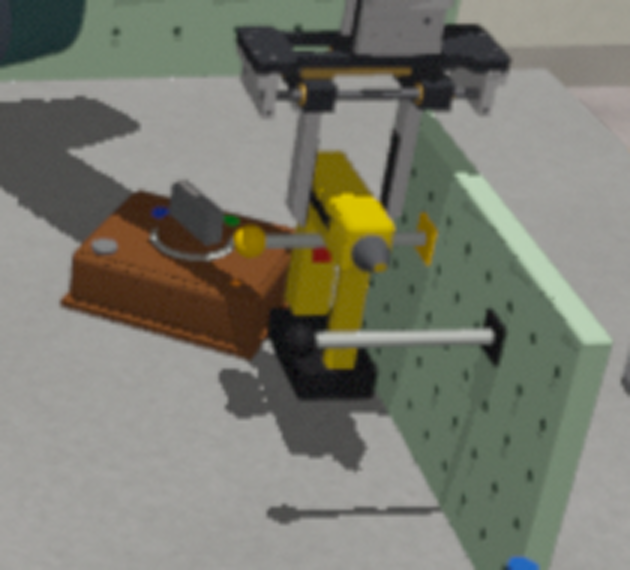

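The gun hangs level with both fingers clear of it. I'll rise straight up, then move away.

{"op": "arm_command", "data": {
  "series": [
    {"tx":0,"ty":0,"tz":-8,"rx":0,"ry":0,"rz":0,"fingers":98},
    {"tx":0,"ty":0,"tz":-20,"rx":0,"ry":0,"rz":0,"fingers":98},
    {"tx":0,"ty":0,"tz":-38,"rx":0,"ry":0,"rz":0,"fingers":98},
    {"tx":0,"ty":0,"tz":-58,"rx":0,"ry":0,"rz":0,"fingers":98},
    {"tx":0,"ty":0,"tz":-80,"rx":0,"ry":0,"rz":0,"fingers":98},
    {"tx":0,"ty":10,"tz":-102,"rx":0,"ry":0,"rz":0,"fingers":98},
    {"tx":0,"ty":30,"tz":-120,"rx":0,"ry":0,"rz":0,"fingers":98},
    {"tx":0,"ty":55,"tz":-130,"rx":0,"ry":0,"rz":0,"fingers":98},
    {"tx":0,"ty":85,"tz":-130,"rx":0,"ry":0,"rz":0,"fingers":98},
    {"tx":0,"ty":120,"tz":-130,"rx":0,"ry":0,"rz":0,"fingers":98},
    {"tx":0,"ty":155,"tz":-130,"rx":0,"ry":0,"rz":0,"fingers":98},
    {"tx":0,"ty":190,"tz":-130,"rx":0,"ry":0,"rz":0,"fingers":98}
  ]
}}

```text
time_s: 14.07
eef_pos: [0.4502, 0.1187, 0.3133]
orientation: [-3.141, 0.043, -0.004]
contact_force: [-0.4, -1.2, -0.6]
opening: 0.616
```

{"op": "arm_command", "data": {
  "series": [
    {"tx":0,"ty":10,"tz":0,"rx":0,"ry":0,"rz":0,"fingers":98},
    {"tx":0,"ty":10,"tz":0,"rx":0,"ry":0,"rz":0,"fingers":98},
    {"tx":0,"ty":10,"tz":0,"rx":0,"ry":0,"rz":0,"fingers":98},
    {"tx":0,"ty":10,"tz":0,"rx":0,"ry":0,"rz":0,"fingers":98},
    {"tx":0,"ty":10,"tz":0,"rx":0,"ry":0,"rz":0,"fingers":98},
    {"tx":0,"ty":10,"tz":0,"rx":0,"ry":0,"rz":0,"fingers":98}
  ]
}}

```text
time_s: 14.57
eef_pos: [0.4501, 0.1113, 0.3114]
orientation: [-3.141, 0.041, 0.0]
contact_force: [0.1, 0.2, -0.1]
opening: 0.616
```

Run:
```python
from h import *
s,T=pose();print(s['time_s'],s['contact_force'],s['eef_pos'])
p,d=capture("scene");p2,d2=capture("scene");cv2.imwrite("pics/s5.png",p)
M=np.zeros((480,640),bool);M[150:310,420:540]=1
print("diff",cv2.absdiff(p,p2)[M].max())
p,d=capture("top");cv2.imwrite("pics/t5.png",p)
C=cloud("top",d)
q=C[(C[...,2]>.2)&(C[...,2]<.222)&(abs(C[...,0]-.456)<.1)&(abs(C[...,1]-.31)<.035)];print("barrel",len(q),q.mean(0),cv2.minAreaRect(q[:,:2].astype(np.float32)*1000))
a=q[q[:,0]>.49][:,2].mean();b=q[q[:,0]<.42][:,2].mean();print("front/back z",a,b)
q=C[(C[...,2]>.09)&(C[...,2]<.11)&(np.hypot(C[...,0]-.515,C[...,1]+.24)<.04)];print("bar",cv2.minAreaRect(q[:,:2].astype(np.float32)*1000))
cv2.imwrite("pics/t5c.png",cv2.resize(p[190:290,340:440],None,fx=5,fy=5,interpolation=2))
```

```text
14.5667 [ 0.094835    0.1799845  -0.10115013] [0.45009903 0.11125193 0.31136234]
diff 28
barrel 677 [0.45150387 0.30835361 0.20871642] ((463.0707702636719, 307.8893737792969), (38.094539642333984, 151.3151092529297), 88.32854461669922)
front/back z 0.20991578949959958 0.20703821477492446
bar ((515.018310546875, -240.59524536132812), (15.88522720336914, 64.19171905517578), 52.97882843017578)
```

View pics/s5.png

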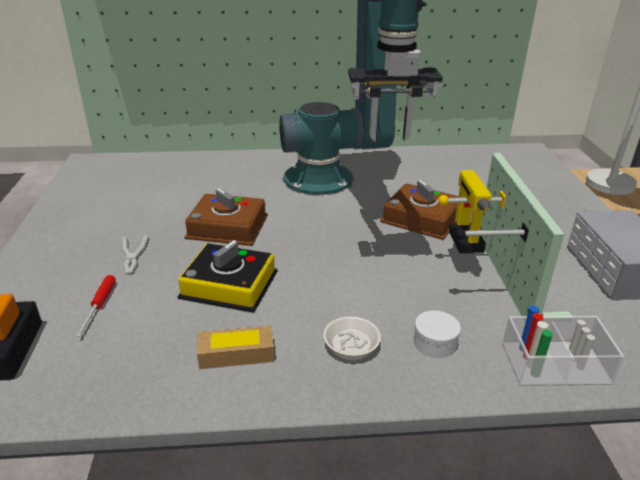

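View pics/t5c.png

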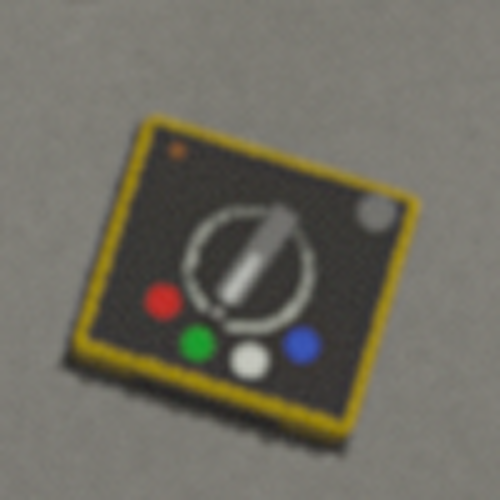

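The gun hangs on the yellow peg and the pointer is on green at (198,343) in the crop. I'll wait a second to confirm it is at rest.

{"op": "arm_command", "data": {
  "series": [
    {"tx":0,"ty":0,"tz":0,"rx":0,"ry":0,"rz":0,"fingers":98},
    {"tx":0,"ty":0,"tz":0,"rx":0,"ry":0,"rz":0,"fingers":98},
    {"tx":0,"ty":0,"tz":0,"rx":0,"ry":0,"rz":0,"fingers":98},
    {"tx":0,"ty":0,"tz":0,"rx":0,"ry":0,"rz":0,"fingers":98},
    {"tx":0,"ty":0,"tz":0,"rx":0,"ry":0,"rz":0,"fingers":98},
    {"tx":0,"ty":0,"tz":0,"rx":0,"ry":0,"rz":0,"fingers":98},
    {"tx":0,"ty":0,"tz":0,"rx":0,"ry":0,"rz":0,"fingers":98},
    {"tx":0,"ty":0,"tz":0,"rx":0,"ry":0,"rz":0,"fingers":98},
    {"tx":0,"ty":0,"tz":0,"rx":0,"ry":0,"rz":0,"fingers":98},
    {"tx":0,"ty":0,"tz":0,"rx":0,"ry":0,"rz":0,"fingers":98}
  ]
}}

```text
time_s: 15.55
eef_pos: [0.4501, 0.11, 0.3115]
orientation: [3.141, -0.044, 0.0]
contact_force: [0.4, 0.2, -0.5]
opening: 0.613
```

Run:
```python
from h import *
for i in range(3):
    p,d=capture("top");C=cloud("top",d)
    q=C[(C[...,2]>.2)&(C[...,2]<.222)&(abs(C[...,0]-.456)<.1)&(abs(C[...,1]-.31)<.035)]
    print("barrel",len(q),q.mean(0).round(4),q[q[:,0]>.49][:,2].mean().round(4),q[q[:,0]<.42][:,2].mean().round(4))
print(sense()['time_s']); p,d=capture("scene");cv2.imwrite("pics/s6c.png",cv2.resize(p[140:270,400:560],None,fx=4,fy=4,interpolation=2))
```

```text
barrel 696 [0.4515 0.3078 0.2088] 0.2104 0.2068
barrel 694 [0.4525 0.3079 0.2087] 0.2099 0.2073
barrel 693 [0.4521 0.308  0.2088] 0.21 0.2069
15.7
```

View pics/s6c.png

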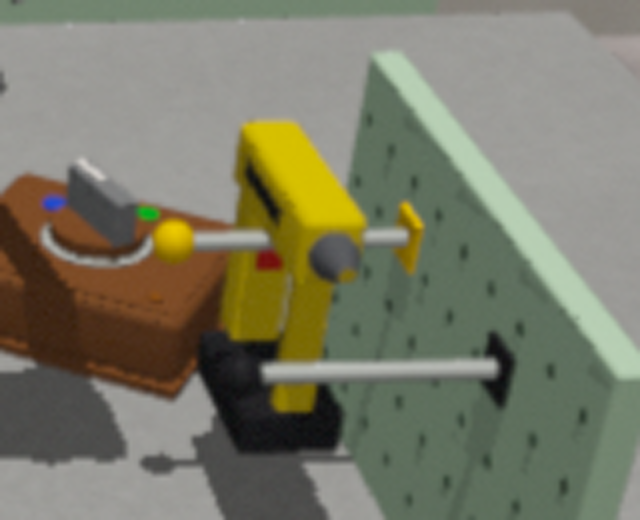

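The gun is at rest on the yellow peg and the barrel readings are constant, so I'm handing in.

```bash
python3 -c "
from rig import *
print(finish_job())"
```

```text
the job is handed in; nothing more can be done
None
```

I turned the yellow station's selector clockwise from white to green, then hung the yellow glue gun on the yellow-tipped peg and let go. I handed the job in at about 15.7 s.

- **Selector:** the top camera puts it at about 1.21 rad (green is 1.2). It read the same right after I let go of it and again at the end.
- **Gun:** the peg passes through the handle window, with the gun about 65 mm out from the board. The barrel top sits at about 0.209 m, against 0.210 m expected. It stayed put over more than a second with the robot clear. Its nose reads about 3 mm higher than its rear, a slight steady tilt.
- **Everything else:** in the last scene picture the bystanders look unmoved.
- **What disagreed:** the wrist camera read about 2–3 mm off from the top camera and the tool pose, which was within the clearances. My first two move calls were refused for incomplete rows and moved nothing.

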